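# Lock the flower stamp into the stamp holder

## Robot

A 7-joint arm with a two-finger parallel gripper is mounted at the origin on the work surface. World frame = base frame: x ahead of the robot, y to its left, z up, the work surface at z = 0. Lengths are in m, angles in rad, forces in N, time in s.
With the tool pointing down it reaches from about 0.425 to 0.925 m from the base axis. Payload 6.8 kg.
Tool frame: the origin (TCP) lies between the finger pads; the fingertips stand 8 mm ahead of it and the grasp point (between the pads) lies 11 mm behind it; z points along the fingers, y is the direction in which the jaws open and shut (so a half turn about z gives the same grasp; the last joint's range is limited). The gripper opens to 88 mm and grips with 3 to 60 N. Pads are 20 mm wide; open, the fingers measure 115 mm over their backs; the gripper's body (75 mm by 178 mm) begins 61 mm behind the grasp point.
Start: joints at [-1.446, 0.477, 0.022, 1.555, -0.011, 1.109, -0.083], TCP at [0.156, 0.657, 0.231] pointing down, gripper open.
Joint ranges: [-2.96, 2.96], [-0.34, 2.1], [-1.41, 1.46], [0.24, 2.44], [-1.37, 4.51], [0.17, 1.92], [-2.96, 2.96]. Speed limits (rad/s): [2.39, 2.39, 3.14, 3.14, 3.14, 3.14, 3.14].

## Interface

Orientations are given as a unit quaternion [x, y, z, w].
In Python, from station import status, optics, ctrl gives the robot as it stands.
- The arm moves only by the tool drive_tool, never from a script. Its argument "series" is a list of rows, each a list of 5 numbers: the opening, from 0 (shut) to 1 (fully open), then the shift along the world's x, y, z in units of 60 mm (1.0 is 60 mm), then the turn about the world's z in units of 5 degrees (1.0 is 5 degrees). In form: [[hand, dx, dy, dz, turn], ...]. A call has 1 to 10 rows; each row is the pose to reach, as a shift and turn from the pose measured when the call began; what a row does not reach only later rows make up. A row lasts 1/8 s, in which the tool goes at most 62.5 mm and 10.7 degrees, less where a joint would pass 70% of its speed; a pose out of reach is approached as far as the arm can. A call with a gripper value outside its range is refused whole. The fingers move at their own pace and stop on an object; "newtons" is the grip in N (left out, the last holds). Time passes only in rows, so rows that repeat a pose let the fingers close. It gives the time, the measured TCP pose, the force and the opening at its end, in the units of the state.
- status.get_state(): the state, without advancing time (a new reading comes with each control period).
- optics.read_camera(name): name is "scene" or "top"; returns (picture, depth): 384x512x3 uint8, blue, green, red; 384x512 float32, m along the optical axis (not along the pixel's ray), 0 where there is no reading.
- optics.camera_params(name): a dict with "mtx" (3x3 intrinsics, pixels), "camera_from_world" (4x4, takes a point from world to camera coordinates). Camera axes: x right, y up, looking along -z (the intrinsics and any distortion apply to the point x, -y, -z); pixel columns grow to the right and rows downward; lengths in m; the calibration is good to about 2 mm. A picture is of the moment at which its call begins. camera_params takes no time and is no camera call.
- ctrl.hand_in(): hands the job in, once; it reports no verdict.
The state is a dict: "t": time; "qpos": joint angles; "qvel": joint speeds; "tau": joint torques, N m; "position": TCP position; "ee_rot": TCP orientation; "contact_force": force on the tool from outside, world axes, zero at the start; "torque": the same for the moment, N m; "finger_gap": opening from 0.0 (shut) to 1.0 (fully open).
Only numpy, scipy, OpenCV 4.12 (cv2) and the standard library are available. Lean on these libraries where they do the work, as an engineer would, in place of code of your own. Each camera call takes 0.05 s, during which the arm holds its last target. There are 200 camera calls.

## Task

Put the red-topped flower stamp block into the pocket of the grey stamp holder, flower side up and flat on the pocket's floor (either way round), and let go of it. Then swing the holder's green lever all the way shut, so that it lies across the block and locks it in.

Things in the scene. Friction and masses are not known exactly. Their poses are not given: they have to be found in the camera images.
- flower_block: The stamp block to load: upright light-wood block 66 mm long (its x), 38 mm wide (y), 55 mm tall (z up), 0.1 to 0.2 kg, its top 10 mm red with a white and yellow flower raised 2.5 mm. Origin: centre of the underside. It stands on the table; grip it across its width. Two bystander blocks of the same shape (blue top with bars, yellow top with a cross) stand near; the three swap places.
- pocket (a point): Centre of the pocket floor in the fixed stamp holder, 8 mm above the table; x along the pocket, y across, z up. Floor 74 x 46 mm; the walls flare out to a mouth of 90 x 62 mm, 16 mm above the floor, and guide the block in. In this frame the lever's pivot post (20 mm thick, up to 70 mm over the table) stands at x +22, y -85 mm; only it and the lever rise above the walls.
- lever (a joint): Angle (rad) of the green locking lever, a bar 18 mm wide swinging level about the upright pivot post, underside 70 mm over the table. 0 = shut, at its stop: it points along the pocket's +y, crossing over the seated block's +x end. Grows as it opens, clockwise from above (1.57: along the pocket's +x). Starts at 0.9 to 1.5; stays where left, about 0.6 N at the knob moves it.
- knob (a point): Middle of the upright black knob on the lever's bar: a round post 20 mm in diameter, 40 mm tall, 150 mm from the pivot's axis. This point is 98 mm above the table, 20 mm below the knob's top and 20 mm above the bar's upper face. Its y axis points outward along the bar, z up. Pinch it from above or push it.
There are look-alikes about, which are no part of the job. Leave any blue look-alike of the part that bears pocket alone. What is shaped like the flower_block but turquoise is not meant.

How it is judged:
On the way:
1. the flower block sits flat in the pocket, released, with the lever still open (horizontal distance between flower_block and pocket below 0.012 m and z of flower_block in the frame of pocket between -0.007 and 0.007 m and angle between flower_block's own z axis and vertical below 0.17 rad and angle between the x axis of flower_block and the x axis of pocket, either way round below 0.22 rad and value of joint lever above 0.5 rad and contact force between the fingers and flower_block below 0.1 N), for 0.2 s.
At the end, for the whole second after the job is handed in: The flower block stands upright, flower up, on the pocket's floor (underside within 7 mm of the floor, centre within 12 mm of the pocket's centre, lengthwise within 12 degrees either way round, tilted less than 10 degrees), and the lever is within 0.2 rad of fully shut; both at rest (horizontal distance between flower_block and pocket below 0.012 m and z of flower_block in the frame of pocket between -0.007 and 0.007 m and angle between flower_block's own z axis and vertical below 0.17 rad and angle between the x axis of flower_block and the x axis of pocket, either way round below 0.22 rad and value of joint lever below 0.2 rad and linear speed of flower_block below 0.02 m/s and velocity of joint lever between -0.05 and 0.05 rad/s); the robot touches nothing.
It also fails if it takes over 53 s, if anything falls off the work surface, if the arm or the gripper's body presses on something with over 40 N, if the wrist force passes 120 N, or if a joint passes its speed limit or range.

## Working session

There is one attempt and no reset: what is moved stays moved. The work goes in short steps, Python scripts to look and compute and a tool call to move; the robot and the scene stay as the last step left them, time stands still between calls to the robot, and variables do not carry over. Pictures are saved under pics/ and viewed, about 8 in all and at most 12, crops included, and the job is handed in when it is done.

Besides the shell and the picture viewer there is one more tool, called by a JSON object that holds its "op" and its "data". drive_tool: Moves the arm, as the interface text tells. Its arguments: {"type":"object","properties":{"series":{"type":"array"},"newtons":{"type":"number"}},"required":["series"]}

```bash
mkdir -p pics; cat > h.py <<'E'
import numpy as np, cv2
from station import status, optics, ctrl
def grab(n):
    im,d=optics.read_camera(n); return im.copy(),d.copy(),optics.camera_params(n)
def world(d,p,u,v,z=None):
    "pixel -> world; by depth, or on plane z"
    u=np.asarray(u,float);v=np.asarray(v,float)
    K=np.array(p['mtx']);T=np.linalg.inv(np.array(p['camera_from_world']))
    r=np.stack([(u-K[0,2])/K[0,0],-(v-K[1,2])/K[1,1],-np.ones_like(u)],-1)
    if z is None:
        return (r*d[v.astype(int),u.astype(int)][...,None])@T[:3,:3].T+T[:3,3]
    w=r@T[:3,:3].T; s=(z-T[2,3])/w[...,2]
    return T[:3,3]+w*s[...,None]
E
python3 - <<'E'
from h import *
for n in('top','scene'):
    im,d,p=grab(n); cv2.imwrite(f'pics/{n}0.png',im); np.savez(f'{n}0.npz',im=im,d=d)
    print(n,{k:(v if k!='camera_from_world' else np.round(np.linalg.inv(np.array(v)),3).tolist()) for k,v in p.items()})
print(status.get_state())
E
```

```text
top {'mtx': array([[470.61616518,   0.        , 247.6301465 ],
       [  0.        , 470.61616518, 198.98664301],
       [  0.        ,   0.        ,   1.        ]]), 'camera_from_world': [[0.084, 0.976, -0.202, 0.208], [-0.997, 0.082, -0.017, 0.093], [0.0, 0.202, 0.979, 1.072], [0.0, 0.0, 0.0, 1.0]]}
scene {'mtx': array([[362.85781084,   0.        , 258.41231944],
       [  0.        , 362.85781084, 189.99250206],
       [  0.        ,   0.        ,   1.        ]]), 'camera_from_world': [[-0.348, -0.621, 0.702, 0.878], [0.937, -0.235, 0.257, 0.264], [0.005, 0.748, 0.664, 0.535], [0.0, 0.0, 0.0, 1.0]]}
{'t': 0.1, 'qpos': array([-1.44607903,  0.47770292,  0.02236732,  1.55631315, -0.01148704,
        1.10932982, -0.08307902]), 'qvel': array([-0.00099476, -0.00257124, -0.00162726, -0.00227928,  0.00153909,
       -0.00078635, -0.00087858]), 'tau': array([ 4.09881657e-03, -5.84095395e+01,  1.54010475e+00, -2.73315632e+01,
       -5.41858922e-02,  1.30612473e-02,  1.18966665e-05]), 'position': array([0.15564346, 0.65627306, 0.22980582]), 'ee_rot': array([ 1.16133326e-01,  9.93233301e-01, -8.11993101e-04, -2.43865892e-05]), 'contact_force': array([-0.23024054,  0.1111884 , -0.46998764]), 'torque': array([-0.00782925,  0.04493434, -0.04299039]), 'finger_gap': 0.992577303309569}
```

View pics/top0.png

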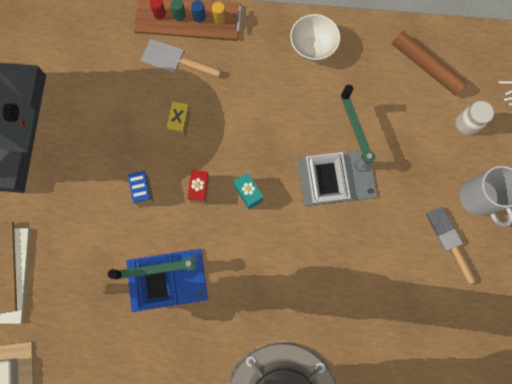

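View pics/scene0.png

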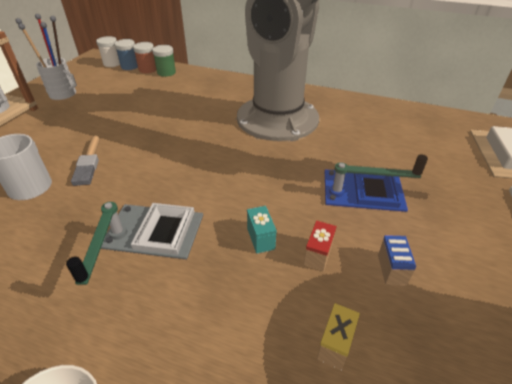

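The top view shows the candidates: the red flower block at (198,185), and the turquoise look-alike at (248,190), which is not meant. The grey holder is at (338,178), with its pivot at (369,157) and knob at (347,92). The blue holder at (167,280) is a look-alike to leave alone.

```bash
cat > m.py <<'E'
from h import *
def rect(mask,p,z):
    c=max(cv2.findContours(mask.astype(np.uint8),0,1)[0],key=cv2.contourArea)[:,0]
    w=world(None,p,c[:,0],c[:,1],z)
    (cx,cy),(a,b),an=cv2.minAreaRect((w[:,:2]*1000).astype(np.float32))
    if a<b: a,b,an=b,a,an+90
    return np.round([cx,cy,a,b,(an+90)%180-90],1), cv2.boundingRect(c)
def roi(m,x0,y0,x1,y1):
    o=np.zeros_like(m);o[y0:y1,x0:x1]=m[y0:y1,x0:x1];return cv2.morphologyEx(o.astype(np.uint8),cv2.MORPH_CLOSE,np.ones((7,7)))
E
python3 - <<'E'
from m import *
f=np.load('top0.npz');im,d=f['im'],f['d'];p=optics.camera_params('top')
h,s,v=[x.astype(int) for x in cv2.split(cv2.cvtColor(im,cv2.COLOR_BGR2HSV))]
red=((h<8)|(h>172))&(s>150)&(v>60)
print('red top',rect(roi(red,170,160,225,210),p,.055))
print('pocket floor dark',rect(roi(v<60,312,155,345,203),p,.008))
print('white rim',rect(roi((v>170)&(s<40),295,145,352,210),p,.024))
print('grey base',rect(roi((s<60)&(v>70),290,140,380,210),p,.008))
print('knob top',rect(roi(v<45,335,80,358,102),p,.118))
for n,u,w in(('pivot',369,157),('knob',347,92),('red',198,180),('floor',328,180),('rim',311,180),('base',365,190)): print(n,world(d,p,[u],[w]).round(4))
g=roi((h>60)&(h<95)&(s>80),340,95,380,165); print('bar',rect(g,p,.078))
a=cv2.resize(im[140:215,170:270],None,fx=4,fy=4,interpolation=2);b=cv2.resize(im[80:215,290:385],None,fx=4,fy=4,interpolation=2)
o=np.zeros((540,790,3),np.uint8);o[:300,:400]=a;o[:540,410:790]=b;cv2.imwrite('pics/crop0.png',o)
E
```

```text
red top (array([440. , 224.2,  67.3,  39.3,  -1.3]), (187, 170, 21, 31))
pocket floor dark (array([491.1, -67.6,  69.1,  42.3,  11.3]), (316, 164, 22, 30))
white rim (array([491.3, -67.2, 109. ,  85.1,  11.6]), (306, 152, 44, 50))
grey base (array([504.1, -94.8, 180.6, 131.6, -78. ]), (298, 144, 79, 62))
knob top (array([658.7, -85.4,  31.3,  14.5, -22.1]), (342, 86, 10, 13))
pivot [[ 0.5271 -0.1468  0.0821]]
knob [[ 0.6616 -0.0871  0.1113]]
red [[0.4503 0.2238 0.0572]]
floor [[ 0.4869 -0.0712  0.0094]]
rim [[ 0.4801 -0.0302  0.0229]]
base [[ 0.471  -0.1584  0.0065]]
bar (array([ 590.9, -122.5,  155.2,   23.4,   20.5]), (343, 98, 31, 65))
```

View pics/crop0.png

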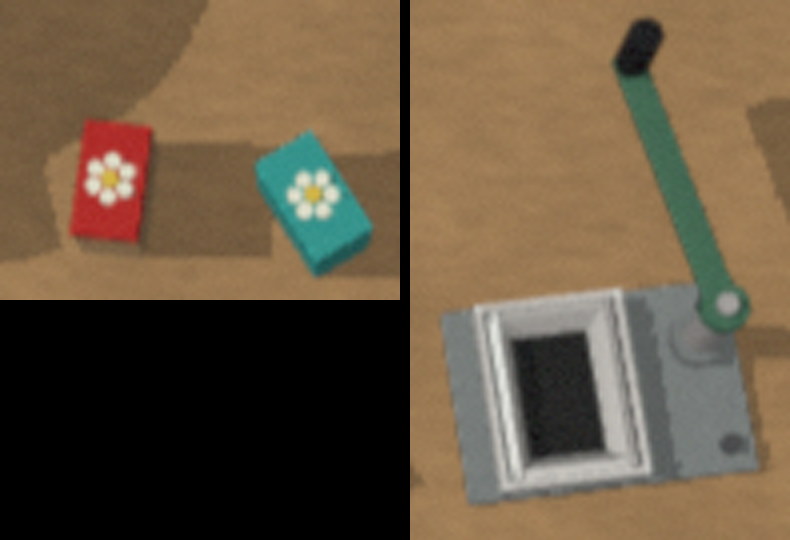

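The crop confirms the target: red top with a white and yellow flower. Its neighbour is turquoise, and the holder is the grey one with its lever open at about 1.4 rad. I'm approaching above the red block.

{"op": "drive_tool", "data": {"series": [[1,0.5,-0.8,-0.2,0.6],[1,1.0,-1.6,-0.4,1.2],[1,1.5,-2.4,-0.6,1.8],[1,2.1,-3.2,-0.8,2.4],[1,2.6,-4.0,-1.0,2.4],[1,3.2,-4.8,-1.1,2.4],[1,3.7,-5.6,-1.2,2.4],[1,4.2,-6.4,-1.3,2.4],[1,4.73,-7.2,-1.33,2.4],[1,4.73,-7.2,-1.33,2.4]]}}

```text
t: 1.35
position: [0.4414, 0.2195, 0.1497]
ee_rot: [0.016, 1.0, -0.002, 0.0]
contact_force: [0.5, 0.6, -0.9]
finger_gap: 0.996
```

{"op": "drive_tool", "data": {"series": [[1,-0.02,0.075,0,0.1],[1,-0.02,0.075,-0.5,0.1],[1,-0.02,0.075,-1.0,0.1],[1,-0.02,0.075,-1.4,0.1],[1,-0.02,0.075,-1.7,0.1],[1,-0.02,0.075,-1.9,0.1],[1,-0.02,0.075,-1.9,0.1],[1,-0.02,0.075,-1.9,0.1]]}}

```text
t: 2.35
position: [0.4404, 0.2247, 0.0363]
ee_rot: [0.011, 1.0, -0.001, 0.001]
contact_force: [0.1, 0.8, -1.2]
finger_gap: 0.998
```

{"op": "drive_tool", "data": {"series": [[0,0,0,0,0],[0,0,0,0,0],[0,0,0,0,0],[0,0,0,0,0],[0,0,0,0,0],[0,0,0,0,0]], "newtons": 25}}

```text
t: 3.1
position: [0.4404, 0.2246, 0.0362]
ee_rot: [0.011, 1.0, -0.002, 0.0]
contact_force: [1.3, 0.1, 0.4]
finger_gap: 0.434
```

{"op": "drive_tool", "data": {"series": [[0,0,0,0.5,0],[0,0,0,1.1,0],[0,0,0,1.7,0],[0,0.1,-0.8,1.7,0.5],[0,0.3,-1.6,1.7,1.0],[0,0.5,-2.4,1.7,1.5],[0,0.6,-3.2,1.7,2.0],[0,0.75,-4.0,1.7,2.54],[0,0.84,-4.86,1.7,2.54],[0,0.84,-4.86,1.7,2.54]]}}

```text
t: 4.35
position: [0.4903, -0.0716, 0.1382]
ee_rot: [-0.096, 0.995, -0.002, 0.0]
contact_force: [-0.4, 1.1, -2.0]
finger_gap: 0.429
```

```bash
python3 - <<'E'
from h import *
s=status.get_state();print(s['position'],s['ee_rot'],s['finger_gap'],s['contact_force'])
im,d,p=grab('scene');cv2.imwrite('pics/s1.png',cv2.resize(im[90:300,40:300],None,fx=2.5,fy=2.5))
E
```

```text
[ 0.49034162 -0.07160673  0.1381559 ] [-9.56680497e-02  9.95410521e-01 -2.30939938e-03  4.30296803e-04] 0.42935504986354617 [-0.36572988  1.07081438 -2.00350128]
```

View pics/s1.png

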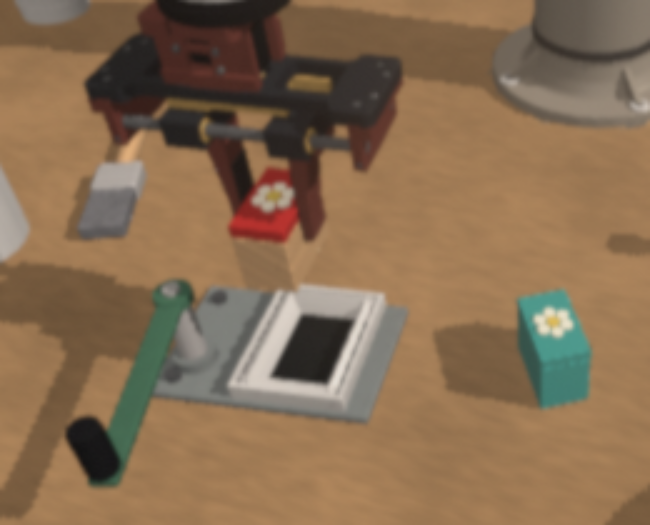

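The block is held upright over the holder, flower up, and the lever is open. I'm lowering it into the pocket.

{"op": "drive_tool", "data": {"series": [[0,0.01,0.07,0,0.08],[0,0.01,0.07,-0.4,0.08],[0,0.01,0.07,-0.8,0.08],[0,0.01,0.07,-1.1,0.08],[0,0.01,0.07,-1.3,0.08],[0,0.01,0.07,-1.45,0.08],[0,0.01,0.07,-1.55,0.08],[0,0.01,0.07,-1.55,0.08],[0,0.01,0.07,-1.55,0.08]]}}

```text
t: 5.52
position: [0.4912, -0.0649, 0.0453]
ee_rot: [-0.101, 0.995, -0.002, 0.001]
contact_force: [1.1, -1.7, -1.8]
finger_gap: 0.431
```

{"op": "drive_tool", "data": {"series": [[1,0,0,0,0],[1,0,0,0,0],[1,0,0,0,0],[1,0,0,0,0],[1,0,0,0.4,0],[1,0,0,1.0,0],[1,0,0,1.8,0],[1,0,0,2.6,0],[1,0,0,2.6,0]]}}

```text
t: 6.65
position: [0.4936, -0.065, 0.2049]
ee_rot: [-0.101, 0.995, -0.002, 0.004]
contact_force: [0.3, 0.6, 1.3]
finger_gap: 1.004
```

```bash
python3 - <<'E'
from m import *
s=status.get_state();print(s['position'],s['ee_rot'],s['finger_gap'],s['contact_force'])
im,d,p=grab('scene');cv2.imwrite('pics/s2.png',cv2.resize(im[90:300,40:300],None,fx=2.5,fy=2.5))
h,s,v=[x.astype(int) for x in cv2.split(cv2.cvtColor(im,cv2.COLOR_BGR2HSV))]
red=((h<8)|(h>172))&(s>150)&(v>60)
print(rect(roi(red,100,190,215,260),p,.063))
m=roi(v<45,50,245,100,290);print('knob',cv2.boundingRect(m))
ys,xs=np.nonzero(m);w=world(d,p,xs,ys);w=w[(w[:,2]>.07)&(w[:,2]<.13)];print(w.mean(0),w.max(0),w.min(0))
E
```

```text
[ 0.49355752 -0.06499785  0.20485085] [-0.10051052  0.99492511 -0.00177533  0.00430165] 1.0037076578412092 [0.34143557 0.56131979 1.31343293]
(array([496.8, -63.1,  72.6,  40.3,  12.8]), (146, 198, 32, 30))
knob (67, 258, 21, 25)
[ 0.6747469  -0.08567452  0.10448837] [ 0.68123367 -0.08028504  0.12064447] [ 0.6652696  -0.09690436  0.07636858]
```

View pics/s2.png

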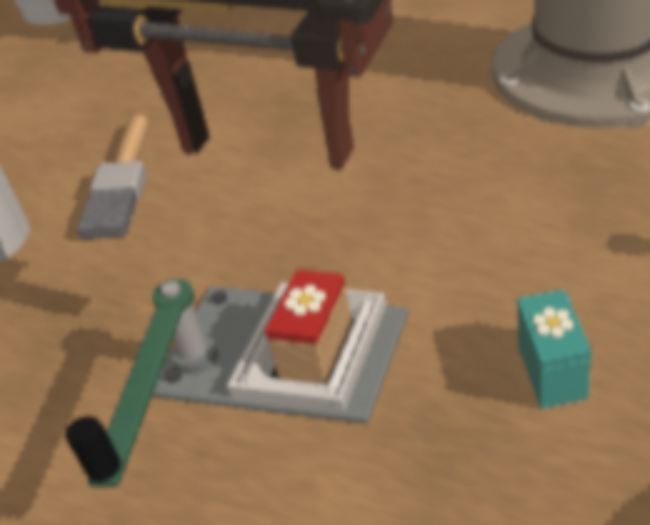

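The block sits flat in the pocket, released, and the lever is still open. Next I'm going above the knob, at about (0.668, -0.090).

{"op": "drive_tool", "data": {"series": [[1,0.9,-0.14,0,0],[1,1.8,-0.28,0,0],[1,2.5,-0.4,0,0],[1,2.91,-0.42,0,0],[1,2.91,-0.42,-0.6,0],[1,2.91,-0.42,-1.2,0],[1,2.91,-0.42,-1.83,0],[1,2.91,-0.42,-1.83,0],[1,2.91,-0.42,-1.83,0]]}}

```text
t: 7.82
position: [0.6669, -0.0902, 0.0932]
ee_rot: [-0.101, 0.995, -0.002, 0.002]
contact_force: [-0.2, 0.5, 0.5]
finger_gap: 0.999
```

{"op": "drive_tool", "data": {"series": [[0,0,0,0,0],[0,0,0,0,0],[0,0,0,0,0],[0,0,0,0,0],[0,0,0,0,0],[0,0,0,0,0]], "newtons": 8}}

```text
t: 8.57
position: [0.6669, -0.0902, 0.0932]
ee_rot: [-0.101, 0.995, -0.002, 0.002]
contact_force: [0.7, 0.2, -0.7]
finger_gap: 0.357
```

{"op": "drive_tool", "data": {"series": [[0,0,0,0,0],[0,0,0,0,0],[0,0,0,0,0],[0,0,0,0,0]]}}

```text
t: 9.07
position: [0.6668, -0.0902, 0.0931]
ee_rot: [-0.101, 0.995, -0.002, 0.002]
contact_force: [1.0, 0.3, -0.8]
finger_gap: 0.225
```

{"op": "drive_tool", "data": {"series": [[0,-0.07,0.16,0,0],[0,-0.15,0.31,0,0],[0,-0.27,0.49,0,0],[0,-0.4,0.67,0,0],[0,-0.55,0.83,0,0],[0,-0.71,0.97,0,0],[0,-0.88,1.11,0,0],[0,-1.07,1.22,0,0],[0,-1.07,1.22,0,0]]}}

```text
t: 10.2
position: [0.6014, -0.0162, 0.0933]
ee_rot: [-0.101, 0.995, -0.001, 0.002]
contact_force: [-0.9, 1.3, 3.5]
finger_gap: 0.223
```

{"op": "drive_tool", "data": {"series": [[0,-0.18,0.1,0,0],[0,-0.37,0.18,0,0],[0,-0.58,0.25,0,0],[0,-0.8,0.3,0,0],[0,-1.02,0.33,0,0],[0,-1.24,0.34,0,0],[0,-1.46,0.33,0,0],[0,-1.6,0.31,0,0],[0,-1.7,0.29,0,0],[0,-1.7,0.29,0,0]]}}

```text
t: 11.45
position: [0.5017, -0.0009, 0.0941]
ee_rot: [-0.1, 0.995, -0.003, 0.005]
contact_force: [8.7, -8.6, -1.3]
finger_gap: 0.226
```

{"op": "drive_tool", "data": {"series": [[1,0,0,0,0],[1,0,0,0,0],[1,0,0,0,0],[1,0,0,0.4,0],[1,0,0,1.0,0],[1,0,0,1.8,0],[1,0,0.5,2.4,0],[1,0,1.4,2.4,0],[1,0,2.3,2.4,0],[1,0,3.0,2.4,0]]}}

```text
t: 12.7
position: [0.5008, 0.1818, 0.2381]
ee_rot: [-0.101, 0.995, -0.002, 0.005]
contact_force: [0.0, -0.4, -1.0]
finger_gap: 0.999
```

```bash
python3 - <<'E'
from m import *
s=status.get_state();print(s['position'],s['finger_gap'],s['contact_force'])
im,d,p=grab('top');a=cv2.resize(im[110:230,230:390],None,fx=2.4,fy=2.4)
h,s,v=[x.astype(int) for x in cv2.split(cv2.cvtColor(im,cv2.COLOR_BGR2HSV))]
g=roi((h>60)&(h<90)&(s>80)&(v<130),270,110,380,220); print('bar',rect(g,p,.078))
im,d,p=grab('scene');b=cv2.resize(im[150:290,40:300],None,fx=2.4,fy=2.4)
o=np.zeros((600,640,3),np.uint8);o[:288,:384]=a[:288,:384];o[290:290+310,:624]=b[:310];cv2.imwrite('pics/f.png',o)
h,s,v=[x.astype(int) for x in cv2.split(cv2.cvtColor(im,cv2.COLOR_BGR2HSV))]
g=roi((h>60)&(h<90)&(s>80)&(v<130),70,150,235,280); print('bar scene',rect(g,p,.078))
E
```

```text
[0.50077206 0.18181068 0.23805296] 0.9994709514480483 [ 0.02853073 -0.40608708 -0.97123104]
bar (array([519.1, -86.8, 142.9,  21.2, -80. ]), (309, 152, 65, 15))
bar scene (array([ 531.9, -130.2,   54. ,   17.6,  -65.7]), (103, 206, 31, 8))
```

View pics/f.png

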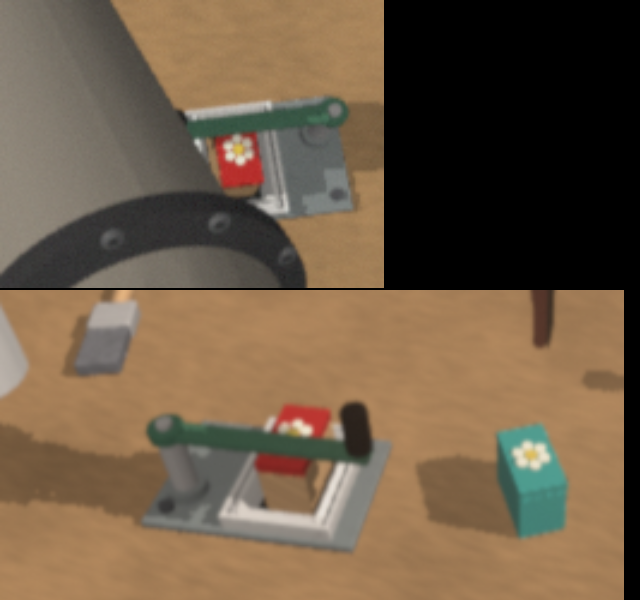

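The bar points along about 100°, against about 101° for fully shut. The block is seated under it and the gripper is clear.

```bash
python3 -c "
from station import ctrl;print(ctrl.hand_in())"
```

```text
the job is handed in; nothing more can be done
None
```

The red flower block is in the grey holder's pocket, flower up and released. The green lever is swung shut across it, and I handed the job in at about 13 s of the 53 s allowed.

**Block:** after release, and with the lever still at about 1.4 rad, the scene camera put its centre at about (0.497, -0.063) m, turned 12.8°. The pocket measured (0.491, -0.067) m at 11.4°. That is about 7 mm apart against the 12 mm limit. The red outline behind that figure came out 73 mm long instead of 66, so part of the offset is probably measuring error. I didn't measure its position again after closing the lever, but the last picture shows it upright in the pocket under the bar.

**Lever:** I pinched the knob and swung it until it pushed back with about 9–12 N at its stop. The top camera put the bar at about 100°, roughly 0.02 rad from shut. The scene camera's bar reading (-65.7°) disagreed. It only picked up a 54 mm piece of the bar, so I did not use it.

**Gripper:** it is open, clear of everything and about 0.18 m from the knob. The turquoise block and the blue holder were not touched.

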